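# Pencils back in the class caddy

### The job

The woodcraft class is over: gather the four chunky colouring pencils (red, yellow, green, blue) from the table into the wooden caddy, each lying flat in the lane of its own colour, either way round. Leave the two capped felt pens, which only look like them, lying where they are on the table.

Things in the scene. Friction and masses are not known exactly. Their poses are not given: they have to be found in the camera images.
- pencil_red: Chunky red colouring pencil lying flat: hexagonal red barrel 15 mm across flats (17.3 mm over edges), 115 mm long in all; last 22 mm at its +x end is a bare-wood cone with a small red point. About 20 g. Origin on its axis at mid-length, 7.5 mm above the table; x runs along it to the point. Grip it across at the origin.
- pencil_yellow: Chunky yellow colouring pencil lying flat: hexagonal yellow barrel 15 mm across flats (17.3 mm over edges), 115 mm long in all; last 22 mm at its +x end is a bare-wood cone with a small yellow point. About 20 g. Origin on its axis at mid-length, 7.5 mm above the table; x runs along it to the point. Grip it across at the origin.
- pencil_green: Chunky green colouring pencil lying flat: hexagonal green barrel 15 mm across flats (17.3 mm over edges), 115 mm long in all; last 22 mm at its +x end is a bare-wood cone with a small green point. About 20 g. Origin on its axis at mid-length, 7.5 mm above the table; x runs along it to the point. Grip it across at the origin.
- pencil_blue: Chunky blue colouring pencil lying flat: hexagonal blue barrel 15 mm across flats (17.3 mm over edges), 115 mm long in all; last 22 mm at its +x end is a bare-wood cone with a small blue point. About 20 g. Origin on its axis at mid-length, 7.5 mm above the table; x runs along it to the point. Grip it across at the origin.
- pen_red: Red felt pen, the look-alike that stays: same hexagonal shape and size as the pencils (15 mm across flats, 115 mm long), red barrel, but a 43 mm long black cap on its +x end, a short white plug at the other and no wooden cone. Origin on its axis at mid-length, x along the pen.
- pen_blue: Blue felt pen, the look-alike that stays: same hexagonal shape and size as the pencils (15 mm across flats, 115 mm long), blue barrel, but a 43 mm long black cap on its +x end, a short white plug at the other and no wooden cone. Origin on its axis at mid-length, x along the pen.
- lane_red: Red lane of the caddy, a fixed open tray: 153 x 54 mm outside, 145 x 46 inside, walls 12 mm high, floor 4 mm thick. Origin: centre of its underside, 8 mm above the table; x along its length, z up. A pencil at rest in it has its axis 11.5 mm above the origin. The lanes lie side by side, 56 mm apart, in varying colour order.
- lane_yellow: Yellow lane of the caddy, a fixed open tray: 153 x 54 mm outside, 145 x 46 inside, walls 12 mm high, floor 4 mm thick. Origin: centre of its underside, 8 mm above the table; x along its length, z up. A pencil at rest in it has its axis 11.5 mm above the origin. The wooden caddy board is fixed too.
- lane_green: Green lane of the caddy, a fixed open tray: 153 x 54 mm outside, 145 x 46 inside, walls 12 mm high, floor 4 mm thick. Origin: centre of its underside, 8 mm above the table; x along its length, z up. A pencil at rest in it has its axis 11.5 mm above the origin. Caddy board: 240 mm across the lanes, 190 mm along them, with end bars 22 mm high beyond the lanes' ends.
- lane_blue: Blue lane of the caddy, a fixed open tray: 153 x 54 mm outside, 145 x 46 inside, walls 12 mm high, floor 4 mm thick. Origin: centre of its underside, 8 mm above the table; x along its length, z up. A pencil at rest in it has its axis 11.5 mm above the origin. Fingers round a pencil are wider than a lane: let go just above the walls, opening little.
Things that resemble listed ones, but are neither listed nor needed, are in the scene too. There is more than one size of the pencil_green; the one meant has the size given above.

How it is judged (in metres and radians):
At the end, for the whole second after the job is handed in: Each pencil lies at rest flat on the floor of the lane of its own colour (its middle within 18 mm along and 17 mm across of the lane's middle, axis under 15 mm above the lane's origin and level within 0.07 rad), and both felt pens are within 30 mm of where they started (x of pencil_red in the frame of lane_red between -0.018 and 0.018 m and y of pencil_red in the frame of lane_red between -0.017 and 0.017 m and z of pencil_red in the frame of lane_red between 0.008 and 0.015 m and angle between pencil_red's own x axis and vertical between 1.5 and 1.64 rad and linear speed of each of pencil_red, pencil_yellow, pencil_green, pencil_blue below 0.02 m/s and x of pencil_yellow in the frame of lane_yellow between -0.018 and 0.018 m and y of pencil_yellow in the frame of lane_yellow between -0.017 and 0.017 m and z of pencil_yellow in the frame of lane_yellow between 0.008 and 0.015 m and angle between pencil_yellow's own x axis and vertical between 1.5 and 1.64 rad and x of pencil_green in the frame of lane_green between -0.018 and 0.018 m and y of pencil_green in the frame of lane_green between -0.017 and 0.017 m and z of pencil_green in the frame of lane_green between 0.008 and 0.015 m and angle between pencil_green's own x axis and vertical between 1.5 and 1.64 rad and x of pencil_blue in the frame of lane_blue between -0.018 and 0.018 m and y of pencil_blue in the frame of lane_blue between -0.017 and 0.017 m and z of pencil_blue in the frame of lane_blue between 0.008 and 0.015 m and angle between pencil_blue's own x axis and vertical between 1.5 and 1.64 rad and distance of each of pen_red, pen_blue from where it was at the start of the episode below 0.03 m); the robot touches nothing.
It fails at once if the red felt pen is taken or pushed more than 30 mm from its place (distance of pen_red from where it was at the start of the episode above 0.03 m).
It fails at once if the blue felt pen is taken or pushed more than 30 mm from its place (distance of pen_blue from where it was at the start of the episode above 0.03 m).
It also fails if it takes over 99 s, if anything falls off the work surface, if the arm or the gripper's body presses on something with over 40 N, if the wrist force passes 120 N, or if a joint passes its speed limit or range.

### The arm

A 6-joint arm with a two-finger parallel gripper is mounted at the origin on the work surface. World frame = base frame: x ahead of the robot, y to its left, z up, the work surface at z = 0. Lengths are in mm, angles in degrees, forces in N, time in s.
With the tool pointing down it reaches from about 200 to 875 mm from the base axis. Payload 3.4 kg.
Tool frame: the origin (TCP) lies midway between the tips of the shut fingers; the grasp point (between the pads) lies 19 mm behind it; z points along the fingers, y is the line along which they close (so a half turn about z gives the same grasp; the last joint's range is limited). The gripper opens to 94 mm and grips with 3 to 60 N. Pads are 16 mm wide; open, the fingers measure 119 mm over their backs; the gripper's body (75 mm by 177 mm) begins 78 mm behind the grasp point.
Start: joints at [-80.615, 15.808, 86.224, -0, 77.962, -6.933], TCP at [161.554, -551.875, 205.493] pointing down, gripper open.
Joint ranges: [-165.64, 165.64], [-43.16, 119.46], [12.63, 154.43], [-67.54, 247.53], [6.08, 155.33], [-154.97, 154.97]. Speed limits (degrees/s): [147.25, 147.25, 180, 180, 180, 180].

### API

Orientations are given as [roll, pitch, yaw] about the fixed x, y, z axes, in that order (R = Rz(yaw) Ry(pitch) Rx(roll)).
In Python, from station import r, viewer gives the robot as it stands. The module is installed in compiled form; this text tells all that it offers.
- The arm moves only by the tool servo_tool, never from a script. Its argument "targets" is a list of rows, each a list of 7 numbers: the shift along the tool's x, y, z in mm, then the turn, a rotation vector about the tool's x, y, z in rad, then the finger opening in mm, from 0 to 94. In form: [[x, y, z, wx, wy, wz, fingers], ...]. A call has 1 to 8 rows; each row shifts and turns the commanded pose from where the row before left it, along the tool's axes as they then stand; what a row does not reach is not made up. A row lasts 1/10 s, in which the tool goes at most 50 mm and 8.59 degrees, less where a joint would pass 70% of its speed; a pose out of reach is approached as far as the arm can. A call is refused whole if a number of a shift passes 50 or a number of a turn 0.15, either way. A call with a gripper value outside its range is refused whole. The fingers move at their own pace and stop on an object; "squeeze" is the grip in N (left out, the last holds). Time passes only in rows, so rows that do not move let the fingers close. It gives the time, the measured TCP pose, the force, the opening and the grip force at its end, in the units of the state.
- r.sense(): the state, without advancing time (a new reading comes with each control period).
- viewer.capture(name): name is "scene" or "top" or "wrist"; returns a dict with "image" (400x640x3 uint8, red, green, blue), "z_map" (400x640 float32, mm along the optical axis (not along the pixel's ray), 0 where there is no reading), "camera_matrix" (3x3 intrinsics, pixels), "camera_from_world" (4x4, takes a point from world to camera coordinates). Camera axes: x right, y down, z forward; pixel columns grow to the right and rows downward; lengths in mm; the calibration is good to about 2 mm. The wrist camera is an equidistant fisheye: a pixel r from the principal point sees the ray r / f radians off the axis. A picture is of the moment at which its call begins.
- r.hand_in(): hands the job in; it is judged then, once.
The state is a dict: "time_s": time; "joint_pos": joint angles; "joint_velocities": joint speeds; "effort": joint torques, N m; "tool_pos": TCP position; "orientation": TCP orientation; "wrist_force": force on the tool from outside, world axes, zero at the start; "wrist_torque": the same for the moment, N m; "gripper_width": finger opening in mm; "grasp_force": force on a finger pad.
Only numpy, scipy, OpenCV 4.12 (cv2) and the standard library are available. Lean on these libraries where they do the work, as an engineer would, in place of code of your own. Each camera call takes 0.05 s, during which the arm holds its last target. There are 200 camera calls.

## Working session

There is one attempt and no reset: what is moved stays moved. The work goes in short steps, Python scripts to look and compute and a tool call to move; the robot and the scene stay as the last step left them, time stands still between calls to the robot, and variables do not carry over. Pictures are saved under pics/ and viewed, at most 14 in all, crops included, and the job is handed in when it is done.

Besides the shell and the picture viewer there is one more tool, called after "Request:" by a JSON object that holds its "name" and its "arguments", one argument or row to a line. servo_tool: Moves the arm, as the interface text tells. Its arguments: {"type":"object","properties":{"targets":{"type":"array","items":{"type":"array","items":{"type":"number"}}},"squeeze":{"type":"number"}},"required":["targets"]}

```bash
mkdir -p pics
python3 - <<'E'
from station import r, viewer
import cv2,numpy as np
for n in("top","scene"):
    c=viewer.capture(n); cv2.imwrite(f"pics/{n}0.png",c["image"][:,:,::-1]); np.savez(f"{n}0.npz",**c)
    print(n,c["camera_matrix"].tolist(),np.round(c["camera_from_world"],3).tolist())
print(r.sense())
E
```

```text
top [[462.48520636643866, 0.0, 319.43558328679603], [0.0, 462.48520636643866, 206.19046220526744], [0.0, 0.0, 1.0]] [[0.0, -1.0, 0.025, -41.388], [-0.987, -0.005, -0.16, 493.101], [0.16, -0.025, -0.987, 1014.445], [0.0, 0.0, 0.0, 1.0]]
scene [[400.0192495961877, 0.0, 312.16967426504254], [0.0, 400.0192495961877, 202.99018754433902], [0.0, 0.0, 1.0]] [[-0.672, 0.74, 0.014, 350.42], [0.384, 0.365, -0.848, -124.513], [-0.633, -0.564, -0.53, 1451.857], [0.0, 0.0, 0.0, 1.0]]
{'time_s': 0.1, 'joint_pos': array([-8.06145195e+01,  1.58455030e+01,  8.62840460e+01,  7.46426909e-04,
        7.79625668e+01, -6.93465544e+00]), 'joint_velocities': array([-0.00534495, -0.10160093, -0.30697251,  0.00666516, -0.06200374,
       -0.00551327]), 'effort': array([ 1.45582002e-03, -4.05454731e+01, -2.37780082e+01,  7.02884467e-02,
        2.99207121e-02, -4.19869161e-05]), 'tool_pos': array([ 161.48070521, -551.36318498,  204.70353484]), 'orientation': array([-1.79908646e+02, -1.18462376e-02,  1.63199703e+01]), 'wrist_force': array([-1.37144014, -0.32658323,  0.23745229]), 'wrist_torque': array([-0.00299545,  0.00972447,  0.02003854]), 'grasp_force': 0.0, 'gripper_width': 93.87880535870003}
```

View pics/top0.png

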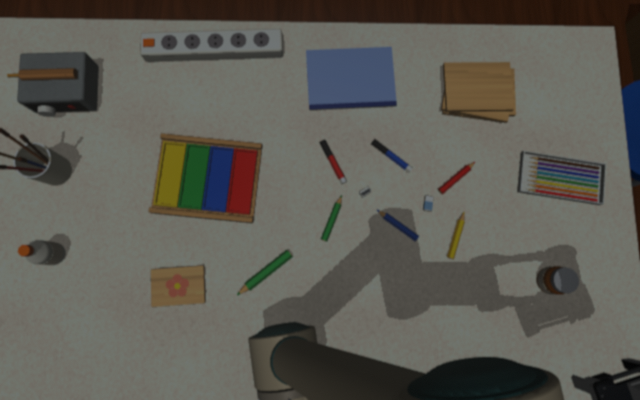

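View pics/scene0.png

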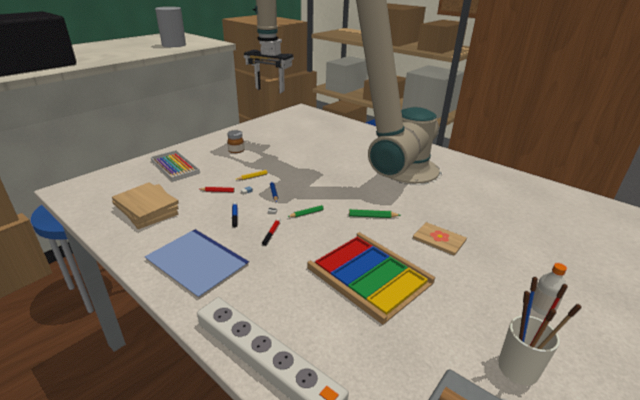

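Top view: the caddy runs yellow, green, blue, red from left to right (≈(207,178)). The red pencil is at (457,177), yellow (457,235), blue (398,224) in shadow, and the small green at (331,218). The green at (265,272) is bigger. The pens are at (333,161) red and (391,155) blue. Next I measure these.

```bash
cat > h.py <<'E'
import numpy as np, cv2
def w2p(c,P):
    P=np.atleast_2d(P); q=np.c_[P,np.ones(len(P))]@c["camera_from_world"].T; q=q[:,:3]@c["camera_matrix"].T; return q[:,:2]/q[:,2:]
def p2w(c,uv,z):
    T=c["camera_from_world"]; R=T[:3,:3]; o=-R.T@T[:3,3]
    d=np.c_[np.atleast_2d(uv),np.ones(len(np.atleast_2d(uv)))]@np.linalg.inv(c["camera_matrix"]).T@R
    return (o+d*((z-o[2])/d[:,2])[:,None])
RNG={'red':[(0,9),(170,180)],'yellow':[(20,34)],'green':[(45,85)],'blue':[(100,130)]}
def mask(im,col,smin=120,vmin=25):
    h=cv2.cvtColor(im,cv2.COLOR_RGB2HSV); m=0
    for a,b in RNG[col]: m=m|cv2.inRange(h,(a,smin,vmin),(b,255,255))
    return m
def blobs(c,col,z=9,roi=None,amin=60,**k):
    m=mask(c["image"],col,**k); out=[]
    n,l,s,ce=cv2.connectedComponentsWithStats(m)
    for i in range(1,n):
        if s[i,4]<amin: continue
        v,u=np.nonzero(l==i); W=p2w(c,np.c_[u,v],z)[:,:2]
        mu=W.mean(0); _,_,V=np.linalg.svd(W-mu,full_matrices=False); t=(W-mu)@V.T
        lo,hi=np.percentile(t,1,axis=0),np.percentile(t,99,axis=0)
        ctr=mu+((lo+hi)/2)@V
        out.append((ce[i].round(),ctr.round(1),np.degrees(np.arctan2(V[0,1],V[0,0])).round(1),(hi-lo).round(1)))
    return out
E
python3 - <<'E'
from h import *
c=np.load("top0.npz"); c={k:c[k] for k in c}
for col in RNG:
    for b in blobs(c,col): print(col,*b)
im=cv2.resize(c["image"][130:290,220:480],None,fx=3,fy=3,interpolation=cv2.INTER_CUBIC)
cv2.imwrite("pics/crop1.png",cv2.convertScaleAbs(im,alpha=1.6)[:,:,::-1])
E
```

```text
red [242. 181.] [558.7 142.7] 174.4 [154.6  55.2]
red [335. 166.] [595.7 -78.2] -153.1 [58.6 13.8]
red [454. 179.] [ 566.8 -364.1] 129.9 [94.2 13.7]
red [566. 195.] [ 528.2 -630. ] -98.9 [144.    5.8]
red [177. 286.] [313.2 281.7] -52.0 [46.7 45.1]
yellow [169. 174.] [575.3 312.8] 174.8 [157.   56.7]
yellow [566. 186.] [ 550.8 -632.5] -98.9 [143.6   5.8]
yellow [456. 238.] [ 424.5 -359.9] 161.1 [92.6 14.9]
green [194. 176.] [569.5 255.8] 174.5 [150.7  53.7]
green [331. 222.] [462.9 -67.5] 158.4 [86.1 11. ]
green [268. 270.] [350.5  77.1] 128.6 [117.5  15.6]
blue [633. 125.] [ 694.3 -810.4] 176.1 [246.2  40.8]
blue [354. 104.] [ 749.9 -121.8] -86.8 [198.7   7.2]
blue [217. 179.] [563.6 200.1] 174.5 [148.8  53.7]
blue [396. 159.] [ 614.  -224.7] -128.3 [57.1 12.3]
blue [568. 172.] [ 584.4 -639.2] 81.1 [139.2   4. ]
blue [401. 227.] [ 450.3 -231.8] -126.0 [85.7 11.1]
```

View pics/crop1.png

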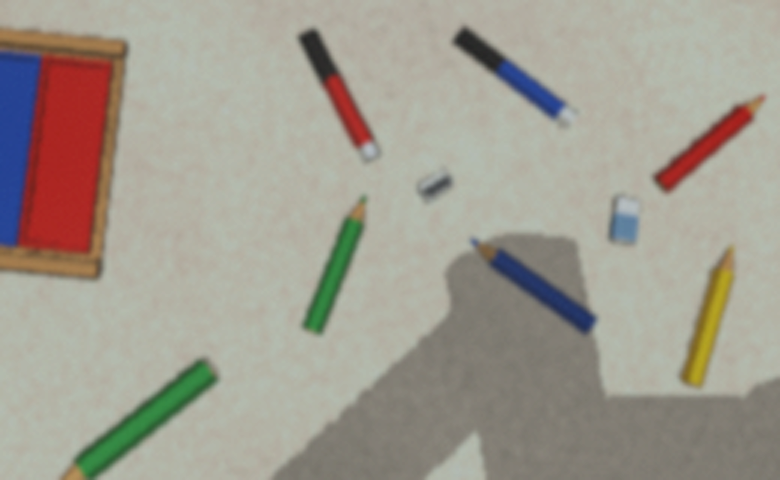

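```bash
cat >> h.py <<'E'
def go(x,y,z,yaw):
    """turn (about tool z, rad) first, then tool-frame shift (mm) from the measured pose"""
    from station import r
    s=r.sense(); p=s["tool_pos"]; a=s["orientation"]; d=np.array([x,y,z])-p
    t=-np.radians((yaw-a[2]+180)%360-180); c,n=np.cos(np.radians(yaw)),np.sin(np.radians(yaw))
    print("t",round(s["time_s"],2),"pos",p.round(1),"rpy",a.round(2),"w",round(s["gripper_width"],1),"F",s["wrist_force"].round(1),"grip",round(s["grasp_force"],1),"j6",s["joint_pos"][5].round(0))
    print(" turn wz %.3f  shift %.1f %.1f %.1f"%(t,d[0]*c+d[1]*n,d[0]*n-d[1]*c,-d[2]))
E
python3 -c "
from h import *
go(573.9,-372.5,70,-50.1)"
```

```text
t 0.1 pos [ 161.5 -551.4  204.7] rpy [-1.7991e+02 -1.0000e-02  1.6320e+01] w 93.9 F [-1.4 -0.3  0.2] grip 0.0 j6 -7.0
 turn wz 1.159  shift 127.3 -431.1 134.7
```

Request:
{"name": "servo_tool", "arguments": {
  "targets": [
    [0, 0, 0, 0, 0, 0.145, 50],
    [0, 0, 0, 0, 0, 0.145, 50],
    [0, 0, 0, 0, 0, 0.145, 50],
    [0, 0, 0, 0, 0, 0.145, 50],
    [0, 0, 0, 0, 0, 0.145, 50],
    [0, 0, 0, 0, 0, 0.145, 50],
    [0, 0, 0, 0, 0, 0.145, 50],
    [0, 0, 0, 0, 0, 0.145, 50]
  ]
}}

```text
time_s: 0.9
tool_pos: [161.5, -551.5, 205.0]
orientation: [-180.0, 0.1, -50.5]
wrist_force: [-0.1, -0.0, -0.8]
gripper_width: 50.1
grasp_force: 0.0
```

Request:
{"name": "servo_tool", "arguments": {
  "targets": [
    [8, -27, 4, 0, 0, 0, 50],
    [8, -27, 4, 0, 0, 0, 50],
    [8, -27, 4, 0, 0, 0, 50],
    [8, -27, 4, 0, 0, 0, 50],
    [8, -27, 4, 0, 0, 0, 50],
    [8, -27, 4, 0, 0, 0, 50],
    [8, -27, 4, 0, 0, 0, 50],
    [8, -27, 4, 0, 0, 0, 50]
  ]
}}

```text
time_s: 1.7
tool_pos: [369.2, -461.7, 172.8]
orientation: [-180.0, 0.1, -50.1]
wrist_force: [0.2, -0.2, 0.1]
gripper_width: 49.9
grasp_force: 0.0
```

Request:
{"name": "servo_tool", "arguments": {
  "targets": [
    [8, -27, 13, 0, 0, 0, 50],
    [8, -27, 13, 0, 0, 0, 50],
    [8, -27, 13, 0, 0, 0, 50],
    [8, -27, 13, 0, 0, 0, 50],
    [8, -27, 13, 0, 0, 0, 50],
    [8, -27, 13, 0, 0, 0, 50],
    [8, -27, 13, 0, 0, 0, 50],
    [7, -26, 11, 0, 0, 0, 50]
  ]
}}

```text
time_s: 2.5
tool_pos: [574.5, -372.2, 70.0]
orientation: [180.0, 0.1, -50.1]
wrist_force: [0.2, 0.1, 0.4]
gripper_width: 49.7
grasp_force: 0.0
```

Request:
{"name": "servo_tool", "arguments": {
  "targets": [
    [0, 0, 0, 0, 0, 0, 50],
    [0, 0, 0, 0, 0, 0, 50]
  ]
}}

```text
time_s: 2.7
tool_pos: [573.3, -372.7, 70.6]
orientation: [179.9, 0.1, -50.1]
wrist_force: [-1.0, 0.4, 0.6]
gripper_width: 50.3
grasp_force: 0.0
```

Run:
```python
from h import *
from station import viewer
go(573.9,-372.5,2,-50.1)
c=viewer.capture("wrist"); cv2.imwrite("pics/wrist1.png",c["image"][:,:,::-1]); print(c["camera_matrix"])
c=viewer.capture("top")
for col in RNG:
    for b in blobs(c,col): print(col,*b)
```

```text
t 2.7 pos [ 573.3 -372.7   70.6] rpy [ 1.7993e+02  1.0000e-01 -5.0070e+01] w 50.3 F [-1.   0.4  0.6] grip 0.0 j6 101.0
 turn wz 0.001  shift 0.2 -0.6 68.6
[[309.70691629   0.         316.13219611]
 [  0.         309.70691629 196.09333668]
 [  0.           0.           1.        ]]
red [242. 181.] [558.7 142.7] 174.2 [154.6  55.2]
red [332. 161.] [608.4 -71.8] -153.8 [30.8 13.1]
red [452. 181.] [ 564.5 -360.4] 132.3 [86.6 14.5]
red [177. 286.] [313.8 281.4] -54.9 [45.3 44.6]
yellow [169. 174.] [575.1 312.9] 174.7 [156.7  56.7]
yellow [583. 188.] [ 544.1 -673.9] -98.9 [61.7  5.8]
green [194. 176.] [569.4 255.8] 174.5 [150.7  53.7]
green [264. 273.] [343.6  85.7] 128.3 [95.6 16. ]
blue [633. 125.] [ 694.2 -810.4] 176.1 [246.1  40.8]
blue [355. 104.] [ 750.  -121.8] -86.7 [198.7   6.7]
blue [217. 179.] [563.7 200.1] 174.6 [148.6  53.8]
blue [396. 159.] [ 614.1 -224.5] -129.0 [57.8 12.3]
```

View pics/wrist1.png

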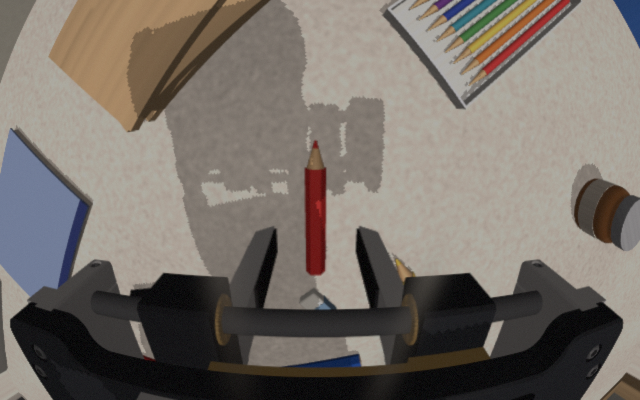

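The wrist picture shows the red pencil (315,210) centred between the fingers and aligned with them. I'll descend and grip.

Request:
{"name": "servo_tool", "arguments": {
  "targets": [
    [0, 0, 18, 0, 0, 0, 50],
    [0, 0, 18, 0, 0, 0, 50],
    [0, 0, 16, 0, 0, 0, 50],
    [0, 0, 10, 0, 0, 0, 50],
    [0, 0, 5, 0, 0, 0, 50],
    [0, 0, 0, 0, 0, 0, 50]
  ]
}}

```text
time_s: 3.4
tool_pos: [573.2, -373.5, 4.4]
orientation: [180.0, 0.0, -50.2]
wrist_force: [0.1, 0.3, 0.6]
gripper_width: 49.9
grasp_force: 0.0
```

Request:
{"name": "servo_tool", "arguments": {
  "targets": [
    [0, 0, 0, 0, 0, 0, 8],
    [0, 0, 0, 0, 0, 0, 8],
    [0, 0, 0, 0, 0, 0, 8],
    [0, 0, 0, 0, 0, 0, 8],
    [0, 0, 0, 0, 0, 0, 8],
    [0, 0, 0, 0, 0, 0, 8]
  ],
  "squeeze": 15
}}

```text
time_s: 4.0
tool_pos: [574.0, -373.2, 4.8]
orientation: [-180.0, -0.0, -50.1]
wrist_force: [-0.0, -0.6, 2.0]
gripper_width: 16.2
grasp_force: 15.0
```

Request:
{"name": "servo_tool", "arguments": {
  "targets": [
    [0, 0, -10, 0, 0, 0, 8],
    [0, 0, -20, 0, 0, 0, 8],
    [0, 0, -25, 0, 0, 0, 8],
    [0, 0, -25, 0, 0, 0, 8],
    [0, 0, -10, 0, 0, 0, 8],
    [0, 0, 0, 0, 0, 0, 8]
  ]
}}

```text
time_s: 4.6
tool_pos: [574.8, -373.9, 96.6]
orientation: [-180.0, -0.2, -50.1]
wrist_force: [-0.0, -0.7, -0.5]
gripper_width: 16.1
grasp_force: 15.0
```

```bash
python3 -c "
from h import *
go(556.3,141.8,92,-5.5)"
```

```text
t 4.6 pos [ 574.8 -373.9   96.6] rpy [-179.96   -0.23  -50.14] w 16.1 F [-0.  -0.7 -0.5] grip 15.0 j6 101.0
 turn wz -0.779  shift -67.8 -511.6 4.6
```

Request:
{"name": "servo_tool", "arguments": {
  "targets": [
    [0, 0, 0, 0, 0, -0.13, 8],
    [0, 0, 0, 0, 0, -0.13, 8],
    [0, 0, 0, 0, 0, -0.13, 8],
    [0, 0, 0, 0, 0, -0.13, 8],
    [0, 0, 0, 0, 0, -0.13, 8],
    [0, 0, 0, 0, 0, -0.13, 8]
  ]
}}

```text
time_s: 5.2
tool_pos: [572.9, -372.4, 92.5]
orientation: [-179.9, 0.2, -5.1]
wrist_force: [0.5, -0.3, -0.7]
gripper_width: 16.2
grasp_force: 15.0
```

Request:
{"name": "servo_tool", "arguments": {
  "targets": [
    [-2, -20, 0, 0, 0, 0, 8],
    [-4, -32, 0, 0, 0, 0, 8],
    [-5, -35, 0, 0, 0, 0, 8],
    [-5, -35, 0, 0, 0, 0, 8],
    [-5, -35, 0, 0, 0, 0, 8],
    [-5, -35, 0, 0, 0, 0, 8],
    [-5, -35, 0, 0, 0, 0, 8],
    [-5, -35, 0, 0, 0, 0, 8]
  ]
}}

```text
time_s: 6.0
tool_pos: [561.2, -105.8, 93.6]
orientation: [-179.9, 0.1, -5.6]
wrist_force: [-0.3, 0.2, -0.2]
gripper_width: 16.1
grasp_force: 15.0
```

Request:
{"name": "servo_tool", "arguments": {
  "targets": [
    [-5, -35, 0, 0, 0, 0, 8],
    [-5, -35, 0, 0, 0, 0, 8],
    [-5, -35, 0, 0, 0, 0, 8],
    [-5, -35, 0, 0, 0, 0, 8],
    [-5, -35, 0, 0, 0, 0, 8],
    [-4, -35, 2, 0, 0, 0, 8],
    [-3, -30, 2, 0, 0, 0, 8],
    [-2, -10, 0, 0, 0, 0, 8]
  ]
}}

```text
time_s: 6.8
tool_pos: [550.5, 146.6, 89.4]
orientation: [-180.0, 0.2, -5.4]
wrist_force: [-0.3, -1.0, -0.7]
gripper_width: 15.8
grasp_force: 15.0
```

Request:
{"name": "servo_tool", "arguments": {
  "targets": [
    [0, 0, 0, 0, 0, 0, 8],
    [0, 0, 0, 0, 0, 0, 8]
  ]
}}

```text
time_s: 7.0
tool_pos: [552.1, 142.7, 90.1]
orientation: [179.9, 0.0, -5.5]
wrist_force: [-0.1, 0.1, -0.7]
gripper_width: 16.0
grasp_force: 15.0
```

Run:
```python
from h import *
from station import viewer
go(556.3,141.8,24,-5.5)
c=viewer.capture("wrist"); cv2.imwrite("pics/wrist2.png",c["image"][:,:,::-1])
```

```text
t 7.0 pos [552.1 142.7  90.1] rpy [ 1.7994e+02  5.0000e-02 -5.4800e+00] w 16.0 F [-0.1  0.1 -0.7] grip 15.0 j6 103.0
 turn wz 0.000  shift 4.3 0.5 66.1
```

View pics/wrist2.png

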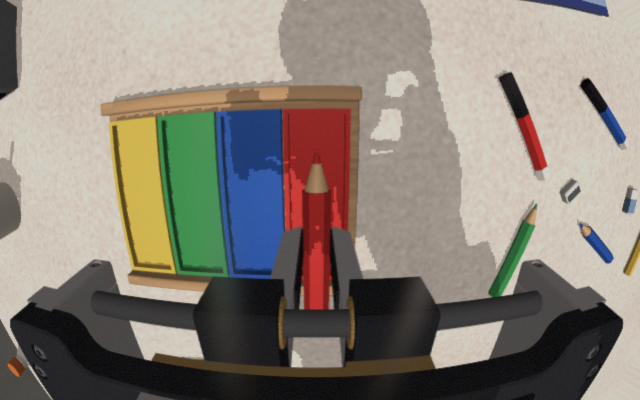

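The red pencil is held centred over the red lane, at about (317,200). I'll lower it, open a little and lift off.

Request:
{"name": "servo_tool", "arguments": {
  "targets": [
    [2, 0, 10, 0, 0, 0, 8],
    [2, 0, 20, 0, 0, 0, 8],
    [0, 0, 18, 0, 0, 0, 8],
    [0, 0, 10, 0, 0, 0, 8],
    [0, 0, 6, 0, 0, 0, 8],
    [0, 0, 2, 0, 0, 0, 8],
    [0, 0, 0, 0, 0, 0, 8],
    [0, 0, 0, 0, 0, 0, 8]
  ]
}}

```text
time_s: 7.85
tool_pos: [557.4, 142.8, 25.1]
orientation: [-180.0, -0.1, -5.5]
wrist_force: [-0.1, -0.4, 0.0]
gripper_width: 16.0
grasp_force: 15.0
```

Request:
{"name": "servo_tool", "arguments": {
  "targets": [
    [0, 0, 0, 0, 0, 0, 24],
    [0, 0, 0, 0, 0, 0, 24],
    [0, 0, 0, 0, 0, 0, 24],
    [0, 0, 0, 0, 0, 0, 24]
  ]
}}

```text
time_s: 8.25
tool_pos: [556.9, 142.8, 24.6]
orientation: [180.0, -0.0, -5.4]
wrist_force: [0.0, -0.6, 0.2]
gripper_width: 24.1
grasp_force: 0.0
```

Request:
{"name": "servo_tool", "arguments": {
  "targets": [
    [0, 0, -10, 0, 0, 0, 24],
    [0, 0, -30, 0, 0, 0, 24],
    [0, 0, -30, 0, 0, 0, 24],
    [0, 0, 0, 0, 0, 0, 40],
    [0, 0, 0, 0, 0, 0, 50]
  ]
}}

```text
time_s: 8.75
tool_pos: [557.2, 142.8, 95.4]
orientation: [-180.0, -0.1, -5.5]
wrist_force: [-0.3, -0.0, -0.4]
gripper_width: 36.7
grasp_force: 0.0
```

Run:
```python
from h import *
from station import viewer
go(456.8,-222.9,70,54)
go(434.9,-363.5,70,-19)
go(473.1,-71.5,70,-21.6)
c=viewer.capture("scene"); im=c["image"][200:340,290:450]
cv2.imwrite("pics/s3.png",cv2.resize(im,None,fx=4,fy=4,interpolation=cv2.INTER_CUBIC)[:,:,::-1])
```

```text
t 8.75 pos [557.2 142.8  95.4] rpy [-1.7998e+02 -1.1000e-01 -5.4500e+00] w 36.7 F [-0.3 -0.  -0.4] grip 0.0 j6 103.0
 turn wz -1.038  shift -354.9 133.8 25.4
t 8.75 pos [557.2 142.8  95.4] rpy [-1.7998e+02 -1.1000e-01 -5.4500e+00] w 36.7 F [-0.3 -0.  -0.4] grip 0.0 j6 103.0
 turn wz 0.236  shift 49.2 518.6 25.4
t 8.75 pos [557.2 142.8  95.4] rpy [-1.7998e+02 -1.1000e-01 -5.4500e+00] w 36.7 F [-0.3 -0.  -0.4] grip 0.0 j6 103.0
 turn wz 0.282  shift 0.7 230.2 25.4
```

View pics/s3.png

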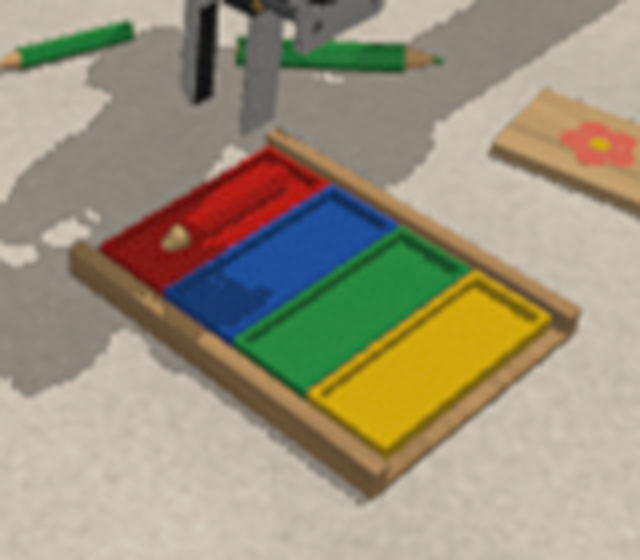

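The red pencil lies flat in its lane, its cone at (178,238) in the crop. The small green is next.

Request:
{"name": "servo_tool", "arguments": {
  "targets": [
    [0, 0, 0, 0, 0, 0.141, 50],
    [0, 0, 0, 0, 0, 0.141, 50],
    [0, 20, 0, 0, 0, 0, 50],
    [0, 40, 3, 0, 0, 0, 50],
    [1, 45, 5, 0, 0, 0, 50],
    [0, 45, 7, 0, 0, 0, 50],
    [0, 45, 7, 0, 0, 0, 50],
    [0, 35, 3, 0, 0, 0, 50]
  ]
}}

```text
time_s: 9.6
tool_pos: [470.1, -72.7, 67.5]
orientation: [179.9, 0.3, -21.6]
wrist_force: [1.1, 0.3, -0.6]
gripper_width: 50.0
grasp_force: 0.0
```

Request:
{"name": "servo_tool", "arguments": {
  "targets": [
    [0, 0, 0, 0, 0, 0, 50],
    [0, 0, 0, 0, 0, 0, 50]
  ]
}}

```text
time_s: 9.8
tool_pos: [472.0, -71.6, 68.5]
orientation: [-180.0, 0.1, -21.7]
wrist_force: [0.8, 1.2, 0.8]
gripper_width: 50.5
grasp_force: 0.0
```

Run:
```python
from h import *
from station import viewer
go(473.1,-71.5,4,-21.6)
c=viewer.capture("wrist"); cv2.imwrite("pics/wrist4.png",c["image"][:,:,::-1])
c=viewer.capture("top"); print(blobs(c,'blue')); print(blobs(c,'yellow'))
```

```text
t 9.8 pos [472.  -71.6  68.5] rpy [-1.7999e+02  1.4000e-01 -2.1750e+01] w 50.5 F [0.8 1.2 0.8] grip 0.0 j6 95.0
 turn wz -0.003  shift 1.0 -0.5 64.5
[(array([633., 125.]), array([ 694.2, -810.4]), np.float64(176.1), array([246. ,  40.8])), (array([353., 105.]), array([ 749.9, -121.8]), np.float64(-86.7), array([198.6,   7.2])), (array([217., 179.]), array([563.7, 200.1]), np.float64(174.5), array([148.6,  53.6])), (array([568., 172.]), array([ 584.4, -639.2]), np.float64(81.0), array([139.2,   4. ])), (array([401., 227.]), array([ 450.9, -230.9]), np.float64(-126.1), array([88.1, 12.2]))]
[(array([169., 174.]), array([575.3, 312.9]), np.float64(174.6), array([156.6,  56.6])), (array([566., 186.]), array([ 550.7, -633.1]), np.float64(-98.9), array([142.4,   5.7])), (array([456., 238.]), array([ 424.7, -360. ]), np.float64(161.1), array([92.2, 14.8]))]
```

View pics/wrist4.png

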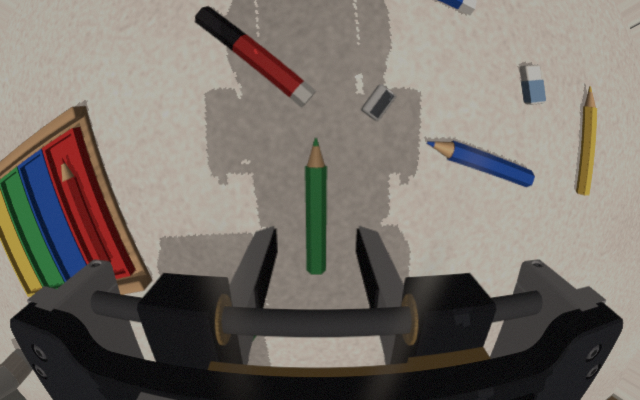

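The green pencil (316,205) is centred, and its tip and tail rows match the red pencil's, so it is the right size. Gripping.

Request:
{"name": "servo_tool", "arguments": {
  "targets": [
    [1, 0, 18, 0, 0, 0, 50],
    [0, 0, 18, 0, 0, 0, 50],
    [0, 0, 15, 0, 0, 0, 50],
    [0, 0, 9, 0, 0, 0, 50],
    [0, 0, 4, 0, 0, 0, 50],
    [0, 0, 0, 0, 0, 0, 50]
  ]
}}

```text
time_s: 10.5
tool_pos: [474.0, -71.2, 5.1]
orientation: [180.0, 0.0, -21.5]
wrist_force: [-0.1, -0.4, 0.2]
gripper_width: 50.2
grasp_force: 0.0
```

Request:
{"name": "servo_tool", "arguments": {
  "targets": [
    [0, 0, 0, 0, 0, 0, 8],
    [0, 0, 0, 0, 0, 0, 8],
    [0, 0, 0, 0, 0, 0, 8],
    [0, 0, 0, 0, 0, 0, 8],
    [0, 0, 0, 0, 0, 0, 8],
    [0, 0, 0, 0, 0, 0, 8]
  ],
  "squeeze": 15
}}

```text
time_s: 11.1
tool_pos: [474.1, -71.9, 5.7]
orientation: [180.0, -0.0, -21.6]
wrist_force: [-0.8, -0.5, 2.3]
gripper_width: 15.9
grasp_force: 15.0
```

Request:
{"name": "servo_tool", "arguments": {
  "targets": [
    [0, 0, -10, 0, 0, 0, 8],
    [0, 0, -20, 0, 0, 0, 8],
    [0, 0, -25, 0, 0, 0, 8],
    [0, 0, -25, 0, 0, 0, 8],
    [0, 0, -10, 0, 0, 0, 8],
    [0, 0, 0, 0, 0, -0.141, 8],
    [0, 0, 0, 0, 0, -0.141, 8],
    [0, 0, 0, 0, 0, 0, 8]
  ]
}}

```text
time_s: 11.9
tool_pos: [473.6, -71.7, 95.4]
orientation: [-180.0, 0.0, -5.5]
wrist_force: [-0.0, 0.2, -0.6]
gripper_width: 16.4
grasp_force: 15.0
```

```bash
python3 -c "
from h import *
go(567,253.2,92,-5.5)"
```

```text
t 11.9 pos [473.6 -71.7  95.4] rpy [-1.80e+02  3.00e-02 -5.47e+00] w 16.4 F [-0.   0.2 -0.6] grip 15.0 j6 79.0
 turn wz 0.001  shift 61.9 -332.3 3.4
```

Request:
{"name": "servo_tool", "arguments": {
  "targets": [
    [4, -20, 0, 0, 0, 0, 8],
    [6, -35, 0, 0, 0, 0, 8],
    [7, -35, 0, 0, 0, 0, 8],
    [7, -35, 0, 0, 0, 0, 8],
    [7, -35, 0, 0, 0, 0, 8],
    [7, -35, 0, 0, 0, 0, 8],
    [7, -35, 0, 0, 0, 0, 8],
    [7, -35, 0, 0, 0, 0, 8]
  ]
}}

```text
time_s: 12.7
tool_pos: [550.8, 188.4, 94.9]
orientation: [180.0, 0.1, -5.6]
wrist_force: [-0.5, 0.3, 0.3]
gripper_width: 16.3
grasp_force: 15.0
```

Request:
{"name": "servo_tool", "arguments": {
  "targets": [
    [6, -35, 0, 0, 0, 0, 8],
    [3, -22, 0, 0, 0, 0, 8],
    [1, -10, 0, 0, 0, 0, 8],
    [0, 0, 0, 0, 0, 0, 8],
    [0, 0, 0, 0, 0, 0, 8]
  ]
}}

```text
time_s: 13.2
tool_pos: [566.6, 251.8, 95.0]
orientation: [179.9, 0.1, -5.5]
wrist_force: [-0.4, 0.1, 0.4]
gripper_width: 16.2
grasp_force: 15.0
```

```bash
python3 -c "
from h import *
go(567,253.2,24.5,-5.5)"
```

```text
t 13.2 pos [566.6 251.8  95. ] rpy [ 1.7992e+02  6.0000e-02 -5.5100e+00] w 16.2 F [-0.4  0.1  0.4] grip 15.0 j6 113.0
 turn wz -0.000  shift 0.3 -1.4 70.5
```

Request:
{"name": "servo_tool", "arguments": {
  "targets": [
    [0, -1, 14, 0, 0, 0, 8],
    [0, 0, 20, 0, 0, 0, 8],
    [0, 0, 18, 0, 0, 0, 8],
    [0, 0, 10, 0, 0, 0, 8],
    [0, 0, 6, 0, 0, 0, 8],
    [0, 0, 2, 0, 0, 0, 8],
    [0, 0, 0, 0, 0, 0, 8],
    [0, 0, 0, 0, 0, 0, 8]
  ]
}}

```text
time_s: 14.0
tool_pos: [567.9, 253.9, 26.1]
orientation: [-180.0, -0.1, -5.5]
wrist_force: [0.1, -0.8, -0.0]
gripper_width: 16.2
grasp_force: 15.0
```

Request:
{"name": "servo_tool", "arguments": {
  "targets": [
    [0, 0, 0, 0, 0, 0, 24],
    [0, 0, 0, 0, 0, 0, 24],
    [0, 0, 0, 0, 0, 0, 24],
    [0, 0, 0, 0, 0, 0, 24]
  ]
}}

```text
time_s: 14.4
tool_pos: [567.4, 253.9, 25.6]
orientation: [-180.0, -0.0, -5.5]
wrist_force: [-0.0, 0.6, 0.0]
gripper_width: 24.1
grasp_force: 0.0
```

Request:
{"name": "servo_tool", "arguments": {
  "targets": [
    [0, 0, -10, 0, 0, 0, 24],
    [0, 0, -30, 0, 0, 0, 24],
    [0, 0, -30, 0, 0, 0, 24],
    [0, 0, 0, 0, 0, 0, 40],
    [0, 0, 0, 0, 0, 0, 50]
  ]
}}

```text
time_s: 14.9
tool_pos: [567.7, 253.9, 96.5]
orientation: [-180.0, -0.1, -5.5]
wrist_force: [-0.1, -0.3, 0.8]
gripper_width: 36.9
grasp_force: 0.0
```

Run:
```python
from h import *
from station import viewer
go(457.4,-222,70,54)
go(434.9,-363.5,70,-19)
```

```text
t 14.9 pos [567.7 253.9  96.5] rpy [-1.7996e+02 -1.0000e-01 -5.4500e+00] w 36.9 F [-0.1 -0.3  0.8] grip 0.0 j6 113.0
 turn wz -1.038  shift -449.9 190.5 26.5
t 14.9 pos [567.7 253.9  96.5] rpy [-1.7996e+02 -1.0000e-01 -5.4500e+00] w 36.9 F [-0.1 -0.3  0.8] grip 0.0 j6 113.0
 turn wz 0.236  shift 75.5 627.0 26.5
```

Request:
{"name": "servo_tool", "arguments": {
  "targets": [
    [0, 0, 0, 0, 0, -0.13, 50],
    [0, 0, 0, 0, 0, -0.13, 50],
    [0, 0, 0, 0, 0, -0.13, 50],
    [0, 0, 0, 0, 0, -0.13, 50],
    [0, 0, 0, 0, 0, -0.13, 50],
    [0, 0, 0, 0, 0, -0.13, 50],
    [0, 0, 0, 0, 0, -0.13, 50],
    [0, 0, 0, 0, 0, -0.128, 50]
  ]
}}

```text
time_s: 15.7
tool_pos: [566.0, 253.4, 93.7]
orientation: [-179.9, 0.2, 54.3]
wrist_force: [1.0, -0.6, -0.9]
gripper_width: 50.1
grasp_force: 0.0
```

Request:
{"name": "servo_tool", "arguments": {
  "targets": [
    [-20, 8, 0, 0, 0, 0, 50],
    [-34, 14.5, 0, 0, 0, 0, 50],
    [-34, 14.5, 0, 0, 0, 0, 50],
    [-34, 14.5, 0, 0, 0, 0, 50],
    [-34, 14.5, 0, 0, 0, 0, 50],
    [-34, 14.5, 0, 0, 0, 0, 50],
    [-34, 14.5, 0, 0, 0, 0, 50],
    [-34, 14.5, 0, 0, 0, 0, 50]
  ]
}}

```text
time_s: 16.5
tool_pos: [502.6, -20.4, 94.1]
orientation: [-179.9, 0.1, 54.0]
wrist_force: [-0.1, -0.4, -0.1]
gripper_width: 50.0
grasp_force: 0.0
```

Request:
{"name": "servo_tool", "arguments": {
  "targets": [
    [-34, 14.5, 3, 0, 0, 0, 50],
    [-34, 14.5, 5, 0, 0, 0, 50],
    [-34, 14.5, 5, 0, 0, 0, 50],
    [-34, 14.5, 5, 0, 0, 0, 50],
    [-34, 14.5, 5, 0, 0, 0, 50],
    [-22, 8.5, 3, 0, 0, 0, 50],
    [0, 0, 0, 0, 0, 0, 50],
    [0, 0, 0, 0, 0, 0, 50]
  ]
}}

```text
time_s: 17.3
tool_pos: [456.1, -221.6, 68.4]
orientation: [-179.8, -0.0, 53.9]
wrist_force: [0.5, 0.1, -0.1]
gripper_width: 50.0
grasp_force: 0.0
```

Run:
```python
from h import *
from station import viewer
go(457.4,-222,4,54)
c=viewer.capture("wrist"); cv2.imwrite("pics/wrist5.png",c["image"][:,:,::-1])
```

```text
t 17.3 pos [ 456.1 -221.6   68.4] rpy [-1.7983e+02 -3.0000e-02  5.3930e+01] w 50.0 F [ 0.5  0.1 -0.1] grip 0.0 j6 2.0
 turn wz -0.001  shift 0.4 1.3 64.4
```

View pics/wrist5.png

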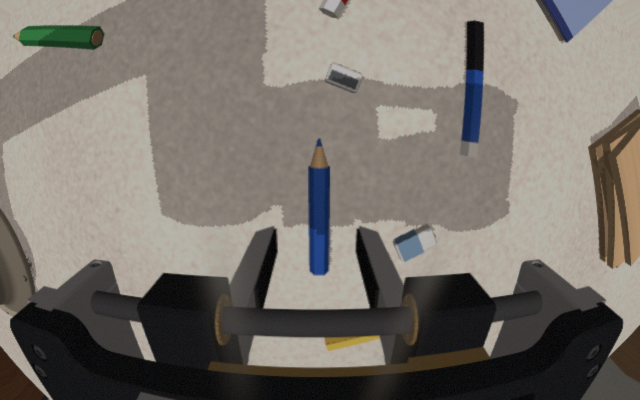

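The blue pencil (319,210) is centred, and the eraser at (413,242) is clear of the fingers. Gripping.

Request:
{"name": "servo_tool", "arguments": {
  "targets": [
    [0, 1, 18, 0, 0, 0, 50],
    [0, 0, 18, 0, 0, 0, 50],
    [0, 0, 15, 0, 0, 0, 50],
    [0, 0, 9, 0, 0, 0, 50],
    [0, 0, 4, 0, 0, 0, 50],
    [0, 0, 0, 0, 0, 0, 50]
  ]
}}

```text
time_s: 17.95
tool_pos: [457.9, -222.1, 5.2]
orientation: [-180.0, -0.0, 54.1]
wrist_force: [0.0, -0.5, 0.7]
gripper_width: 50.0
grasp_force: 0.0
```

Request:
{"name": "servo_tool", "arguments": {
  "targets": [
    [0, 0, 0, 0, 0, 0, 8],
    [0, 0, 0, 0, 0, 0, 8],
    [0, 0, 0, 0, 0, 0, 8],
    [0, 0, 0, 0, 0, 0, 8],
    [0, 0, 0, 0, 0, 0, 8],
    [0, 0, 0, 0, 0, 0, 8]
  ],
  "squeeze": 15
}}

```text
time_s: 18.55
tool_pos: [458.0, -223.0, 5.8]
orientation: [180.0, 0.0, 54.0]
wrist_force: [-0.3, -0.1, 1.8]
gripper_width: 16.3
grasp_force: 15.0
```

Request:
{"name": "servo_tool", "arguments": {
  "targets": [
    [0, 0, -10, 0, 0, 0, 8],
    [0, 0, -20, 0, 0, 0, 8],
    [0, 0, -25, 0, 0, 0, 8],
    [0, 0, -25, 0, 0, 0, 8],
    [0, 0, -10, 0, 0, 0, 8],
    [0, 0, 0, 0, 0, 0, 8]
  ]
}}

```text
time_s: 19.15
tool_pos: [458.8, -223.5, 97.1]
orientation: [179.8, -0.0, 54.0]
wrist_force: [-0.7, 0.7, -0.3]
gripper_width: 16.6
grasp_force: 15.0
```

Request:
{"name": "servo_tool", "arguments": {
  "targets": [
    [0, 0, 0, 0, 0, 0.13, 8],
    [0, 0, 0, 0, 0, 0.13, 8],
    [0, 0, 0, 0, 0, 0.13, 8],
    [0, 0, 0, 0, 0, 0.13, 8],
    [0, 0, 0, 0, 0, 0.13, 8],
    [0, 0, 0, 0, 0, 0.13, 8],
    [0, 0, 0, 0, 0, 0.13, 8],
    [0, 0, 0, 0, 0, 0.128, 8]
  ]
}}

```text
time_s: 19.95
tool_pos: [456.9, -222.2, 93.9]
orientation: [-179.9, 0.2, -5.8]
wrist_force: [-0.0, 0.1, 0.7]
gripper_width: 16.0
grasp_force: 15.0
```

```bash
python3 -c "
from h import *
go(561.6,197.5,92,-5.5)"
```

```text
t 19.95 pos [ 456.9 -222.2   93.9] rpy [-1.7992e+02  1.6000e-01 -5.7600e+00] w 16.0 F [-0.   0.1  0.7] grip 15.0 j6 62.0
 turn wz -0.005  shift 64.0 -427.8 1.9
```

Request:
{"name": "servo_tool", "arguments": {
  "targets": [
    [3, -20, 0, 0, 0, 0, 8],
    [5, -35, 0, 0, 0, 0, 8],
    [5, -35, 0, 0, 0, 0, 8],
    [5, -35, 0, 0, 0, 0, 8],
    [5, -35, 0, 0, 0, 0, 8],
    [5, -35, 0, 0, 0, 0, 8],
    [5, -35, 0, 0, 0, 0, 8],
    [5, -35, 0, 0, 0, 0, 8]
  ]
}}

```text
time_s: 20.75
tool_pos: [520.0, 38.8, 94.0]
orientation: [180.0, 0.2, -5.5]
wrist_force: [-0.3, -0.3, -0.2]
gripper_width: 16.3
grasp_force: 15.0
```

Request:
{"name": "servo_tool", "arguments": {
  "targets": [
    [5, -35, 0, 0, 0, 0, 8],
    [5, -35, 0, 0, 0, 0, 8],
    [5, -35, 0, 0, 0, 0, 8],
    [5, -35, 0, 0, 0, 0, 8],
    [5, -22, 0, 0, 0, 0, 8],
    [0, 0, 0, 0, 0, 0, 8],
    [0, 0, 0, 0, 0, 0, 8]
  ]
}}

```text
time_s: 21.45
tool_pos: [560.0, 195.9, 93.9]
orientation: [179.9, 0.2, -5.4]
wrist_force: [-0.3, -0.3, 0.2]
gripper_width: 16.4
grasp_force: 15.0
```

```bash
python3 -c "
from h import *
go(561.6,197.5,24.5,-5.5)"
```

```text
t 21.45 pos [560.  195.9  93.9] rpy [ 1.799e+02  1.600e-01 -5.390e+00] w 16.4 F [-0.3 -0.3  0.2] grip 15.0 j6 108.0
 turn wz 0.002  shift 1.4 -1.8 69.4
```

Request:
{"name": "servo_tool", "arguments": {
  "targets": [
    [1, -1, 14, 0, 0, 0, 8],
    [0, 0, 20, 0, 0, 0, 8],
    [0, 0, 18, 0, 0, 0, 8],
    [0, 0, 10, 0, 0, 0, 8],
    [0, 0, 5, 0, 0, 0, 8],
    [0, 0, 2, 0, 0, 0, 8],
    [0, 0, 0, 0, 0, 0, 8],
    [0, 0, 0, 0, 0, 0, 8]
  ]
}}

```text
time_s: 22.25
tool_pos: [562.9, 197.2, 27.1]
orientation: [-180.0, -0.1, -5.5]
wrist_force: [-0.4, -0.1, 0.2]
gripper_width: 16.1
grasp_force: 15.0
```

Request:
{"name": "servo_tool", "arguments": {
  "targets": [
    [0, 0, 0, 0, 0, 0, 24],
    [0, 0, 0, 0, 0, 0, 24],
    [0, 0, 0, 0, 0, 0, 24],
    [0, 0, 0, 0, 0, 0, 24]
  ]
}}

```text
time_s: 22.65
tool_pos: [562.4, 197.2, 26.6]
orientation: [-180.0, -0.0, -5.4]
wrist_force: [-0.0, -0.0, -1.0]
gripper_width: 24.1
grasp_force: 0.0
```

Request:
{"name": "servo_tool", "arguments": {
  "targets": [
    [0, 0, -10, 0, 0, 0, 24],
    [0, 0, -30, 0, 0, 0, 24],
    [0, 0, -30, 0, 0, 0, 24],
    [0, 0, 0, 0, 0, 0.118, 40],
    [0, 0, 0, 0, 0, 0.118, 50],
    [0, 0, 0, 0, 0, 0, 50]
  ]
}}

```text
time_s: 23.25
tool_pos: [562.6, 197.2, 97.5]
orientation: [-180.0, -0.1, -19.0]
wrist_force: [-0.2, -0.3, -0.6]
gripper_width: 44.7
grasp_force: 0.0
```

Run:
```python
from h import *
go(434.9,-363.5,70,-19)
```

```text
t 23.25 pos [562.6 197.2  97.5] rpy [-1.7996e+02 -7.0000e-02 -1.8960e+01] w 44.7 F [-0.2 -0.3 -0.6] grip 0.0 j6 122.0
 turn wz 0.001  shift 61.8 571.7 27.5
```

Request:
{"name": "servo_tool", "arguments": {
  "targets": [
    [2, 20, 0, 0, 0, 0, 50],
    [4, 36, 0, 0, 0, 0, 50],
    [4, 36, 0, 0, 0, 0, 50],
    [4, 36, 0, 0, 0, 0, 50],
    [4, 36, 0, 0, 0, 0, 50],
    [4, 36, 0, 0, 0, 0, 50],
    [4, 36, 0, 0, 0, 0, 50],
    [4, 36, 0, 0, 0, 0, 50]
  ]
}}

```text
time_s: 24.05
tool_pos: [501.8, -71.2, 96.8]
orientation: [180.0, -0.0, -18.8]
wrist_force: [0.1, 0.2, -0.3]
gripper_width: 50.2
grasp_force: 0.0
```

Request:
{"name": "servo_tool", "arguments": {
  "targets": [
    [4, 36, 0, 0, 0, 0, 50],
    [4, 36, 0, 0, 0, 0, 50],
    [4, 36, 0, 0, 0, 0, 50],
    [4, 36, 5, 0, 0, 0, 50],
    [4, 36, 5, 0, 0, 0, 50],
    [4, 36, 5, 0, 0, 0, 50],
    [4, 36, 5, 0, 0, 0, 50],
    [4, 36, 5, 0, 0, 0, 50]
  ]
}}

```text
time_s: 24.85
tool_pos: [438.3, -354.0, 71.5]
orientation: [180.0, -0.0, -18.8]
wrist_force: [0.1, -0.5, 0.2]
gripper_width: 50.3
grasp_force: 0.0
```

Request:
{"name": "servo_tool", "arguments": {
  "targets": [
    [0, 12, 2, 0, 0, 0, 50],
    [0, 0, 0, 0, 0, 0, 50],
    [0, 0, 0, 0, 0, 0, 50]
  ]
}}

```text
time_s: 25.15
tool_pos: [434.8, -362.7, 69.5]
orientation: [-179.9, 0.0, -18.9]
wrist_force: [-0.1, -0.1, 0.8]
gripper_width: 50.2
grasp_force: 0.0
```

Run:
```python
from h import *
from station import viewer
go(434.9,-363.5,4,-19)
c=viewer.capture("wrist"); cv2.imwrite("pics/wrist6.png",c["image"][:,:,::-1])
```

```text
t 25.15 pos [ 434.8 -362.7   69.5] rpy [-1.7993e+02  4.0000e-02 -1.8940e+01] w 50.2 F [-0.1 -0.1  0.8] grip 0.0 j6 62.0
 turn wz 0.001  shift 0.4 0.7 65.5
```

View pics/wrist6.png

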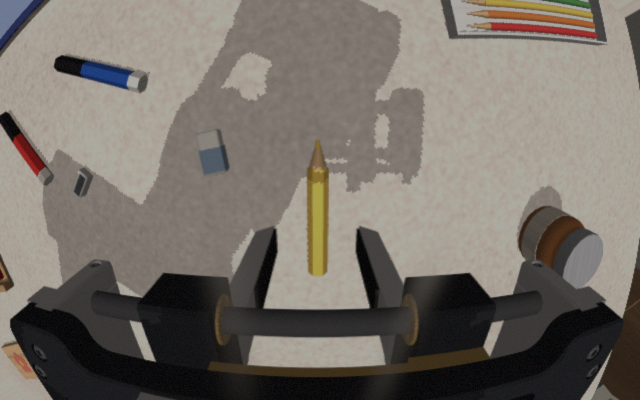

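The yellow pencil (318,210) is centred. Gripping.

Request:
{"name": "servo_tool", "arguments": {
  "targets": [
    [0, 0.5, 18, 0, 0, 0, 50],
    [0, 0, 18, 0, 0, 0, 50],
    [0, 0, 16, 0, 0, 0, 50],
    [0, 0, 9, 0, 0, 0, 50],
    [0, 0, 4, 0, 0, 0, 50],
    [0, 0, 0, 0, 0, 0, 50]
  ]
}}

```text
time_s: 25.8
tool_pos: [434.9, -363.7, 4.4]
orientation: [-180.0, 0.0, -18.9]
wrist_force: [0.5, 1.0, 0.1]
gripper_width: 49.9
grasp_force: 0.0
```

Request:
{"name": "servo_tool", "arguments": {
  "targets": [
    [0, 0, 0, 0, 0, 0, 8],
    [0, 0, 0, 0, 0, 0, 8],
    [0, 0, 0, 0, 0, 0, 8],
    [0, 0, 0, 0, 0, 0, 8],
    [0, 0, 0, 0, 0, 0, 8],
    [0, 0, 0, 0, 0, 0, 8]
  ],
  "squeeze": 15
}}

```text
time_s: 26.4
tool_pos: [434.8, -364.6, 4.8]
orientation: [180.0, -0.0, -19.0]
wrist_force: [-0.6, 0.5, 1.7]
gripper_width: 16.3
grasp_force: 15.0
```

Request:
{"name": "servo_tool", "arguments": {
  "targets": [
    [0, 0, -10, 0, 0, 0, 8],
    [0, 0, -20, 0, 0, 0, 8],
    [0, 0, -25, 0, 0, 0, 8],
    [0, 0, -25, 0, 0, 0, 8],
    [0, 0, -10, 0, 0, 0, 8],
    [0, 0, 0, 0, 0, -0.118, 8],
    [0, 0, 0, 0, 0, -0.117, 8],
    [0, 0, 0, 0, 0, 0, 8]
  ]
}}

```text
time_s: 27.2
tool_pos: [434.5, -364.1, 94.3]
orientation: [-180.0, 0.0, -5.5]
wrist_force: [0.1, 0.7, 0.5]
gripper_width: 16.3
grasp_force: 15.0
```

```bash
python3 -c "
from h import *
go(572.3,308.9,92,-5.5)"
```

```text
t 27.2 pos [ 434.5 -364.1   94.3] rpy [-1.7999e+02  2.0000e-02 -5.5200e+00] w 16.3 F [0.1 0.7 0.5] grip 15.0 j6 49.0
 turn wz -0.000  shift 72.7 -683.2 2.3
```

Request:
{"name": "servo_tool", "arguments": {
  "targets": [
    [0, -20, 0, 0, 0, 0, 8],
    [4, -36, 0, 0, 0, 0, 8],
    [4, -36, 0, 0, 0, 0, 8],
    [4, -36, 0, 0, 0, 0, 8],
    [4, -36, 0, 0, 0, 0, 8],
    [4, -36, 0, 0, 0, 0, 8],
    [4, -36, 0, 0, 0, 0, 8],
    [4, -36, 0, 0, 0, 0, 8]
  ]
}}

```text
time_s: 28.0
tool_pos: [487.8, -93.5, 94.2]
orientation: [-180.0, 0.1, -5.6]
wrist_force: [-0.1, -0.3, -0.9]
gripper_width: 16.1
grasp_force: 15.0
```

Request:
{"name": "servo_tool", "arguments": {
  "targets": [
    [4, -36, 0, 0, 0, 0, 8],
    [4, -36, 0, 0, 0, 0, 8],
    [4, -36, 0, 0, 0, 0, 8],
    [4, -36, 0, 0, 0, 0, 8],
    [4, -36, 0, 0, 0, 0, 8],
    [4, -36, 0, 0, 0, 0, 8],
    [4, -36, 0, 0, 0, 0, 8],
    [4, -36, 0, 0, 0, 0, 8]
  ]
}}

```text
time_s: 28.8
tool_pos: [546.7, 189.7, 94.1]
orientation: [180.0, 0.1, -5.6]
wrist_force: [0.0, -1.3, 0.7]
gripper_width: 16.3
grasp_force: 15.0
```

Request:
{"name": "servo_tool", "arguments": {
  "targets": [
    [4, -36, 0, 0, 0, 0, 8],
    [4, -36, 0, 0, 0, 0, 8],
    [4, -36, 0, 0, 0, 0, 8],
    [0, -15, 0, 0, 0, 0, 8],
    [0, 0, 0, 0, 0, 0, 8],
    [0, 0, 0, 0, 0, 0, 8]
  ]
}}

```text
time_s: 29.4
tool_pos: [570.7, 307.7, 94.0]
orientation: [179.9, 0.1, -5.5]
wrist_force: [0.2, -0.2, 0.2]
gripper_width: 15.9
grasp_force: 15.0
```

```bash
python3 -c "
from h import *
go(572.3,308.9,24.5,-5.5)"
```

```text
t 29.4 pos [570.7 307.7  94. ] rpy [ 1.7989e+02  9.0000e-02 -5.5100e+00] w 15.9 F [ 0.2 -0.2  0.2] grip 15.0 j6 118.0
 turn wz -0.000  shift 1.5 -1.3 69.5
```

Request:
{"name": "servo_tool", "arguments": {
  "targets": [
    [1, -1, 14, 0, 0, 0, 8],
    [0, 0, 20, 0, 0, 0, 8],
    [0, 0, 18, 0, 0, 0, 8],
    [0, 0, 10, 0, 0, 0, 8],
    [0, 0, 5, 0, 0, 0, 8],
    [0, 0, 2, 0, 0, 0, 8],
    [0, 0, 0, 0, 0, 0, 8],
    [0, 0, 0, 0, 0, 0, 8]
  ]
}}

```text
time_s: 30.2
tool_pos: [573.7, 309.6, 26.2]
orientation: [-180.0, -0.1, -5.5]
wrist_force: [-0.0, -0.0, -0.2]
gripper_width: 15.8
grasp_force: 15.0
```

Request:
{"name": "servo_tool", "arguments": {
  "targets": [
    [0, 0, 0, 0, 0, 0, 24],
    [0, 0, 0, 0, 0, 0, 24],
    [0, 0, 0, 0, 0, 0, 24],
    [0, 0, 0, 0, 0, 0, 24]
  ]
}}

```text
time_s: 30.6
tool_pos: [573.1, 309.5, 25.6]
orientation: [-180.0, -0.0, -5.5]
wrist_force: [-0.3, -1.0, -0.6]
gripper_width: 24.0
grasp_force: 0.0
```

Request:
{"name": "servo_tool", "arguments": {
  "targets": [
    [0, 0, -10, 0, 0, 0, 24],
    [0, 0, -30, 0, 0, 0, 24],
    [0, 0, -40, 0, 0, 0, 24],
    [0, 0, -20, 0, 0, 0, 24],
    [-20, 30, 0, 0, 0, 0, 24],
    [-25, 35, 0, 0, 0, 0, 24],
    [-25, 35, 0, 0, 0, 0, 24],
    [-25, 35, 0, 0, 0, 0, 24]
  ]
}}

```text
time_s: 31.4
tool_pos: [464.6, 183.2, 126.2]
orientation: [-180.0, -0.1, -5.5]
wrist_force: [0.1, -1.4, 1.0]
gripper_width: 24.1
grasp_force: 0.0
```

Request:
{"name": "servo_tool", "arguments": {
  "targets": [
    [-5, 40, 0, 0, 0, 0, 24],
    [-5, 40, 0, 0, 0, 0, 24],
    [-5, 40, 0, 0, 0, 0, 24],
    [-5, 40, 0, 0, 0, 0, 24],
    [0, 40, 0, 0, 0, 0, 24],
    [0, 30, 0, 0, 0, 0, 24],
    [0, 0, 0, 0, 0, 0, 24],
    [0, 0, 0, 0, 0, 0, 24]
  ]
}}

```text
time_s: 32.2
tool_pos: [423.7, -43.1, 126.0]
orientation: [-180.0, -0.1, -5.6]
wrist_force: [-0.5, 1.1, -0.7]
gripper_width: 24.0
grasp_force: 0.0
```

Run:
```python
from h import *
from station import viewer
t=viewer.capture("top"); s=viewer.capture("scene")
T=t["image"][125:230,140:275]; S=s["image"][225:325,295:445]
T=cv2.resize(T,(540,420),interpolation=cv2.INTER_CUBIC); cv2.imwrite("pics/fT.png",cv2.convertScaleAbs(T,alpha=1.5)[:,:,::-1])
cv2.imwrite("pics/fS.png",cv2.resize(S,(750,500),interpolation=cv2.INTER_CUBIC)[:,:,::-1])
for c in('red','blue'):
    for b in blobs(t,c): print(c,*b)
```

```text
red [242. 181.] [558.7 142.7] 174.3 [154.7  55.1]
red [333. 162.] [603.8 -74.1] -151.4 [40.5 13.7]
red [566. 195.] [ 528.2 -630. ] -98.8 [144.1   5.7]
red [177. 286.] [314.6 281.4] -72.4 [45.8 45.8]
blue [633. 125.] [ 694.8 -810.5] 176.1 [244.9  40.8]
blue [354. 104.] [ 750.1 -121.8] -86.7 [198.7   7.3]
blue [217. 179.] [563.6 200.1] 174.6 [148.7  53.7]
blue [396. 159.] [ 614.  -224.7] -128.2 [57.1 12.2]
blue [568. 172.] [ 584.4 -639.2] 81.0 [139.2   4. ]
```

View pics/fT.png

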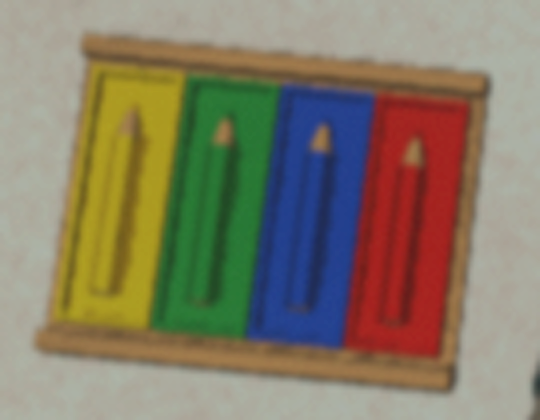

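View pics/fS.png

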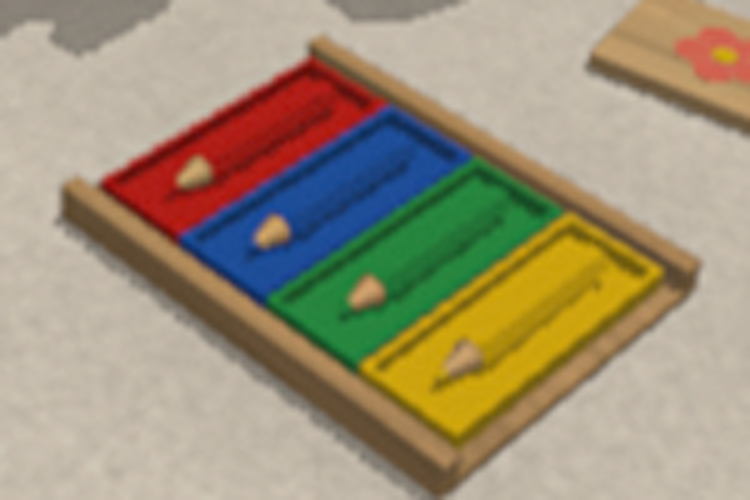

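Each of the four pencils lies flat and centred in the lane of its own colour, with cones at (130,120), (224,130), (320,137) and (413,150) in the top crop. The pens have not moved. Handing in.

```bash
python3 -c "
from station import r
print(r.hand_in())"
```

```text
the job is handed in; nothing more can be done
None
```

The four pencils each lie flat in the lane of their own colour, the two felt pens were left in place, and the job was handed in at about 32 s; no verdict came back.

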